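# Set the heat dial of a label printer and hold its stayless cover at the balance point

## Robot

A 6-joint arm with a two-finger parallel gripper is mounted at the origin on the work surface. World frame = base frame: x ahead of the robot, y to its left, z up, the work surface at z = 0. Lengths are in m, angles in rad, forces in N, time in s.
With the tool pointing down it reaches from about 0.35 to 0.775 m from the base axis. Payload 7.3 kg.
Tool frame: the origin (TCP) lies at the very end of the fingers, on their centre line; the grasp point (between the pads) lies 19 mm behind it (pinch_z is the distance from the TCP to the grasp point, in m); z points along the fingers, y is the line along which they close (so a half turn about z gives the same grasp; the last joint's range is limited). The gripper opens to 92 mm and grips with 3 to 60 N. Pads are 19 mm wide; open, the fingers measure 130 mm over their backs; the gripper's body (75 mm by 190 mm) begins 47 mm behind the grasp point.
Start: joints at [-1.495, 0.342, 1.524, -0, 1.275, -0.146], TCP at [0.116, -0.512, 0.227] pointing down, gripper open.
Joint ranges: [-2.53, 2.53], [-0.77, 2.02], [0.04, 2.7], [-1, 4.14], [0.28, 2.66], [-3.11, 3.11]. Speed limits (rad/s): [2.57, 2.57, 3.14, 3.14, 3.14, 3.14].

## Interface

Orientations are given as [roll, pitch, yaw] about the fixed x, y, z axes, in that order (R = Rz(yaw) Ry(pitch) Rx(roll)).
In Python, from cell import * gives the robot as it stands.
- The arm moves only by the tool arm_command, never from a script. Its arguments are lists of equal length, an entry for each row: "fingers": the gripper command: -1 is fully open, 1 is shut, values between are in proportion; "travel": the shift along the tool's x, y, z in m, a list of three; "dr": the turn, a rotation vector about the tool's x, y, z in degrees, a list of three. In form: {"fingers": [fingers, ...], "travel": [[x, y, z], ...], "dr": [[wx, wy, wz], ...]}. A call has 1 to 8 rows; each row is the pose to reach, as a shift and turn from the pose commanded when the call began, along the tool's axes at that moment; what a row does not reach only later rows make up. A row lasts 1/12 s, in which the tool goes at most 41.7 mm and 7.16 degrees, less where a joint would pass 70% of its speed; a pose out of reach is approached as far as the arm can. A call with a gripper value outside its range is refused whole. The fingers move at their own pace and stop on an object; "squeeze" is the grip in N (left out, the last holds). Time passes only in rows, so rows that repeat a pose let the fingers close. It gives the time, the measured TCP pose, the force, the opening and the grip force at its end, in the units of the state.
- observe(): the state, without advancing time (a new reading comes with each control period).
- read_camera(name): name is "side" or "top"; returns a dict with "color" (480x640x3 uint8, blue, green, red), "z_map" (480x640 float32, m along the optical axis (not along the pixel's ray), 0 where there is no reading), "fx", "fy", "cx", "cy" (pixels), "R" (3x3) and "t" (3): a world point X has camera coordinates R X + t. Camera axes: x right, y down, z forward; pixel columns grow to the right and rows downward; lengths in m; the calibration is good to about 2 mm. A picture is of the moment at which its call begins.
- hand_in(): hands the job in; it is judged then, once.
The state is a dict: "time": time; "qpos": joint angles; "qvel": joint speeds; "joint_efforts": joint torques, N m; "tool_pos": TCP position; "tool_rot": TCP orientation; "contact_force": force on the tool from outside, world axes, zero at the start; "torque": the same for the moment, N m; "opening": finger opening in m; "grip_force": force on a finger pad.
Only numpy, scipy, OpenCV 4.12 (cv2) and the standard library are available. Lean on these libraries where they do the work, as an engineer would, in place of code of your own. Each camera call takes 0.05 s, during which the arm holds its last target. There are 200 camera calls.

## Task

We are changing this label printer over to tag stock: first, with its cover still shut, turn the black heat dial on the front deck until the white pointer is on the orange mark. Then grip the dark cover by its blue lug, ease it up and hold it still at its balance point, where it would fall neither shut nor back; its stay is off, so do not let it drop either way. Finish while still gripping the lug there so that I can put the roll in, and leave the other things on the bench where they are.

Things in the scene. Friction and masses are not known exactly. Their poses are not given: they have to be found in the camera images.
- printer: label printer, pale grey case 290 mm deep (x), 260 wide (y), fixed. Origin: centre of its underside on the bench; x to its rear (away from the operator), y to its left, z up. The front 100 mm is a level dark deck 75 mm high, the dial at its right (-y). Behind it (from x = -40 mm) is the dark cover, 153 mm high when shut.
- dial (a joint): heat dial, 0 to 5.236 rad, grows clockwise seen from above. 11 scale marks 0.524 rad apart: white ticks and one broad orange mark (0.24 rad wide). At 0 the white pointer is on the first mark, 150 degrees counterclockwise of the printer's x; it is on the orange mark (the eighth, 60 degrees clockwise of x) at 3.665 rad. It stays where it is left and takes about 0.04 N m to turn.
- dial_grip (a point): on the dial's upright axis, 22 mm above the deck, 97 above the bench: a height to grip at with fingertips just clear of the deck. Round black fluted knob, 36 mm in diameter, top 30 mm above the deck, white pointer line on top and down its side. In the printer's axes at x = -100, y = -85 mm. Its axes are the printer's and do not turn with the dial.
- cover (a joint): opening angle of the cover, 0 shut, stop at 1.75 rad. Hinge nearly free: the weight (about 0.4 kg, varies) pulls it shut below 1.186 rad and back above it. Balance point 1.186 rad (68 degrees) whatever the weight: its rim still leans 22 degrees from upright towards the operator and the lug point is 55 mm in front of and 169 mm above the hinge axis.
- printer_hinge (a point): middle of the cover's level hinge axis, which runs along the printer's y, at x = 105, y = 0, z = 100 mm in the printer's axes; fixed to the printer. Its axes are the printer's.
- lug (a point): grip point of the blue lug at the middle of the cover's front edge: 24 mm wide along the hinge, 14 thick, standing 43 mm out; the point is 14 mm short of its end, mid-thickness. Cover shut: 177 mm in front of and 12 above the hinge axis, 37 above the deck. Pinched from above across its 24 mm, it can turn between the pads as the cover swings. Its axes turn with the cover.
- tag_roll_mid (a point): middle (half-way up) of a loose buff roll of tag stock standing on end, 110 mm in diameter, 104 high; leave it
- label_roll_mid (a point): middle of a loose white label roll standing on end, 100 mm in diameter, 102 high; leave it
- tape_roll_mid (a point): middle of a loose brown tape roll lying flat, 90 mm in diameter, 48 high; leave it
- pen_pot_mid (a point): half-way up a loose black pen pot, 76 mm in diameter, 90 high, pens to 160 mm; leave it
- stay_mid (a point): middle of the cover's lid stay, taken off and lying on the bench: rod about 190 mm long along its x, 12 thick; leave it
- screwdriver_grip (a point): handle of a loose screwdriver 190 mm long lying along its x on the bench; leave it

How it is judged:
By the outcome, as a careful person would: the job done as asked, in the order asked, and still so for the second after the job is handed in, while the arm keeps its last pose, push and grip.
It also fails if it takes over 59 s, if anything falls off the work surface, if the arm or the gripper's body presses on something with over 40 N, if the wrist force passes 120 N, or if a joint passes its speed limit or range.

## Working session

There is one attempt and no reset: what is moved stays moved. The work goes in short steps, Python scripts to look and compute and a tool call to move; the robot and the scene stay as the last step left them, time stands still between calls to the robot, and variables do not carry over. Pictures are saved under pics/ and viewed, at most 10 in all, crops included, and the job is handed in when it is done.

Besides the shell and the picture viewer there is one more tool, called after ">>>" as a command line: name --argument value ..., lists and objects as JSON in quotes. arm_command: Moves the arm, as the interface text tells. Its arguments: {"type":"object","properties":{"fingers":{"type":"array","items":{"type":"number"}},"travel":{"type":"array","items":{"type":"array","items":{"type":"number"}}},"dr":{"type":"array","items":{"type":"array","items":{"type":"number"}}},"squeeze":{"type":"number"}},"required":["fingers","travel","dr"]}

```bash
mkdir -p pics; ls
python3 - <<'E'
from cell import *
import cv2,numpy as np
s=observe();print(s)
for n in("top","side"):
    c=read_camera(n);cv2.imwrite(f"pics/{n}0.png",c["color"]);np.savez(f"{n}0.npz",**c)
    print(n,c["fx"],c["cx"],c["cy"],c["R"].round(3).tolist(),c["t"])
E
```

```text
pics
{'time': 0.0, 'qpos': array([-1.49503125e+00,  3.42691002e-01,  1.52504648e+00, -2.66045950e-05,
        1.27539939e+00, -1.46004821e-01]), 'qvel': array([-0.00242943, -0.0004305 , -0.0011442 , -0.00067624,  0.00023931,
       -0.00098577]), 'joint_efforts': array([-1.97648529e-03, -4.31246030e+01, -2.44224483e+01,  7.16049923e-02,
        5.58900239e-02, -1.06478396e-04]), 'tool_pos': array([ 0.11545608, -0.51171384,  0.22605115]), 'tool_rot': array([-3.14006117e+00, -1.99493165e-04,  2.21777507e-01]), 'contact_force': array([-0.47786644, -0.1617148 ,  0.27781516]), 'torque': array([-0.02232716,  0.00279332, -0.01085777]), 'grip_force': 0.0, 'opening': 0.0918448784000773}
top 463.1697081056739 318.61003834514764 243.94460959117353 [[0.019, -1.0, -0.019], [-0.993, -0.016, -0.116], [0.115, 0.021, -0.993]] [-5.40948452e-04  6.05759097e-01  1.07607860e+00]
side 498.26198354800005 323.48910353080186 239.0510803208811 [[-1.0, -0.004, 0.003], [-0.005, 0.492, -0.871], [0.002, -0.871, -0.492]] [0.57739441 0.09632275 1.09306328]
```

View pics/top0.png

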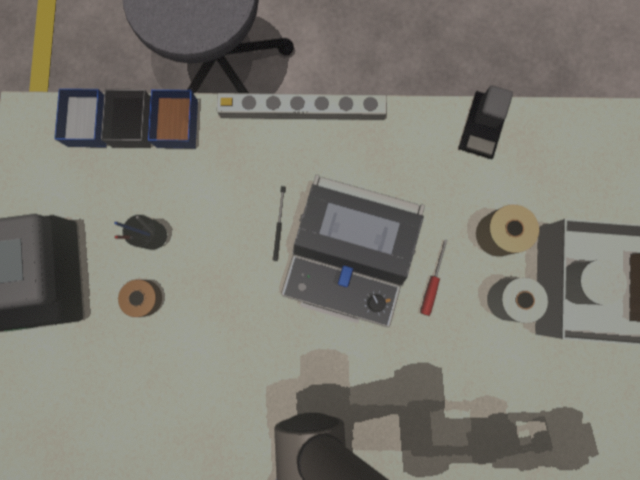

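View pics/side0.png

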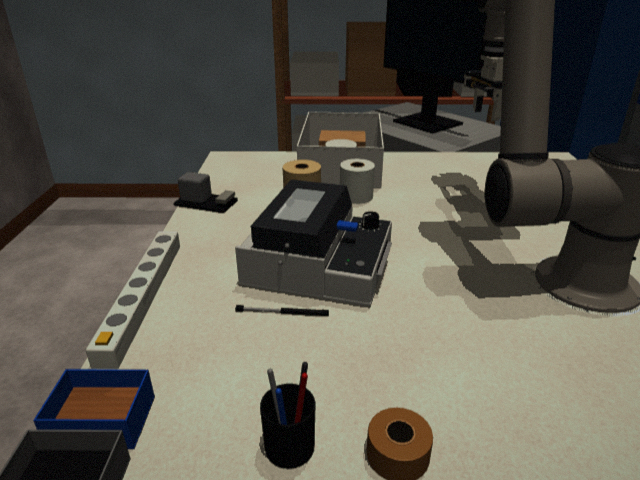

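The top view shows the printer turned about -16°, with the dial at (376,302), the lug at (345,276), and a screwdriver to the right at (432,290). I'll fit the pose next.

```bash
cat > h.py <<'E'
import numpy as np,cv2
def pts(c,m):
    v,u=np.nonzero(m&(c["z_map"]>0)); z=c["z_map"][v,u]
    P=np.c_[(u-c["cx"])/c["fx"]*z,(v-c["cy"])/c["fy"]*z,z]
    return (P-c["t"])@c["R"]
def allp(c): return pts(c,np.ones((480,640),bool))
E
python3 - <<'E'
from h import *
P=[]
for n in("top","side"):
    c=dict(np.load(n+"0.npz")); b=c["color"].astype(int)
    m=(b[...,0]>b[...,2]+50)&(b[...,0]>b[...,1]+30)
    p=pts(c,m); k=(abs(p[:,1])<.25)&(p[:,0]>.2)&(p[:,0]<.7)&(p[:,2]>.08)&(p[:,2]<.16); p=p[k]
    print(n,"lug",len(p),p.mean(0).round(4),p.min(0).round(3),p.max(0).round(3))
    q=allp(c); k=(q[:,0]>.25)&(q[:,0]<.8)&(abs(q[:,1])<.3)
    q=q[k]
    # case footprint from heights>0.05
    a=q[(q[:,2]>.06)&(q[:,2]<.17)&(np.hypot(q[:,0]-.45,q[:,1]+.05)<.25)]
    r=cv2.minAreaRect(a[:,:2].astype(np.float32)); print(r)
    d=q[(q[:,2]>.098)&(q[:,2]<.112)&(q[:,0]<.42)&(q[:,1]<-.07)]
    print("dialtop",len(d),d.mean(0).round(4),d.min(0).round(3),d.max(0).round(3))
    for e in [(.066,.085),(.14,.165)]:
        f=a[(a[:,2]>e[0])&(a[:,2]<e[1])];print(e,len(f),cv2.minAreaRect(f[:,:2].astype(np.float32)),np.median(f[:,2]))
c=np.load("top0.npz")["color"][250:340,270:420]
cv2.imwrite("pics/crop1.png",cv2.convertScaleAbs(cv2.resize(c,None,fx=5,fy=5,interpolation=cv2.INTER_CUBIC),alpha=1.6))
E
```

```text
top lug 181 [ 0.5262 -0.0509  0.1191] [ 0.504 -0.064  0.113] [ 0.548 -0.038  0.124]
((0.5698707103729248, -0.06251886487007141), (0.27160388231277466, 0.2546943724155426), 74.6567611694336)<stdin>:14: RuntimeWarning: Mean of empty slice.
  ret = um.true_divide(
Traceback (most recent call last):
ValueError: zero-size array to reduction operation minimum which has no identity
```

Run:
```python
from h import *
for n in("top","side"):
    c=dict(np.load(n+"0.npz")); b=c["color"].astype(int)
    m=(b[...,0]>b[...,2]+50)&(b[...,0]>b[...,1]+30)
    p=pts(c,m); k=(abs(p[:,1])<.25)&(p[:,2]>.08)&(p[:,2]<.16)&(p[:,0]<.62); p=p[k]
    print(n,"lug",len(p),p.mean(0).round(4),p.min(0).round(3),p.max(0).round(3))
    q=allp(c); a=q[(q[:,2]>.06)&(q[:,2]<.17)&(np.hypot(q[:,0]-.58,q[:,1]+.06)<.22)]
    for e in [(.06,.17),(.066,.085),(.14,.165)]:
        f=a[(a[:,2]>e[0])&(a[:,2]<e[1])];print(e,len(f),cv2.minAreaRect(f[:,:2].astype(np.float32)),np.median(f[:,2]))
    d=a[(a[:,2]>.1)&(a[:,2]<.112)&(np.hypot(a[:,0]-.475,a[:,1]+.12)<.035)]
    if len(d):print("dialtop",len(d),d.mean(0).round(4),d.min(0).round(3),d.max(0).round(3))
    R=c["R"];t=c["t"]
c=np.load("top0.npz")["color"][250:340,270:420]
cv2.imwrite("pics/crop1.png",cv2.convertScaleAbs(cv2.resize(c,None,fx=5,fy=5,interpolation=cv2.INTER_CUBIC),alpha=1.6))
```

```text
top lug 181 [ 0.5262 -0.0509  0.1191] [ 0.504 -0.064  0.113] [ 0.548 -0.038  0.124]
(0.06, 0.17) 14581 ((0.5878182649612427, -0.06744332611560822), (0.27160388231277466, 0.29191604256629944), 74.6567611694336) 0.14868300617624547
(0.066, 0.085) 4525 ((0.588970422744751, -0.06447868049144745), (0.26464414596557617, 0.29099729657173157), 75.04146575927734) 0.07526792746258126
(0.14, 0.165) 7768 ((0.6226022243499756, -0.07689224183559418), (0.25248807668685913, 0.14548484981060028), 74.86215209960938) 0.1518944118715015
dialtop 215 [ 0.4696 -0.1223  0.1052] [ 0.451 -0.141  0.101] [ 0.488 -0.105  0.11 ]
side lug 128 [ 0.5281 -0.0499  0.1166] [ 0.505 -0.135  0.08 ] [ 0.549 -0.034  0.121]
(0.06, 0.17) 10711 ((0.5881515741348267, -0.0629408061504364), (0.2690679728984833, 0.2919061779975891), 74.14291381835938) 0.11013608450941262
(0.066, 0.085) 3389 ((0.588826060295105, -0.06250512599945068), (0.26672613620758057, 0.2894956171512604), 74.87371826171875) 0.07414287442244745
(0.14, 0.165) 3756 ((0.6231820583343506, -0.07750838994979858), (0.2609955370426178, 0.14378905296325684), 74.77680969238281) 0.15052471933042344
dialtop 108 [ 0.4703 -0.1182  0.1035] [ 0.452 -0.141  0.1  ] [ 0.487 -0.105  0.107]
```

View pics/crop1.png

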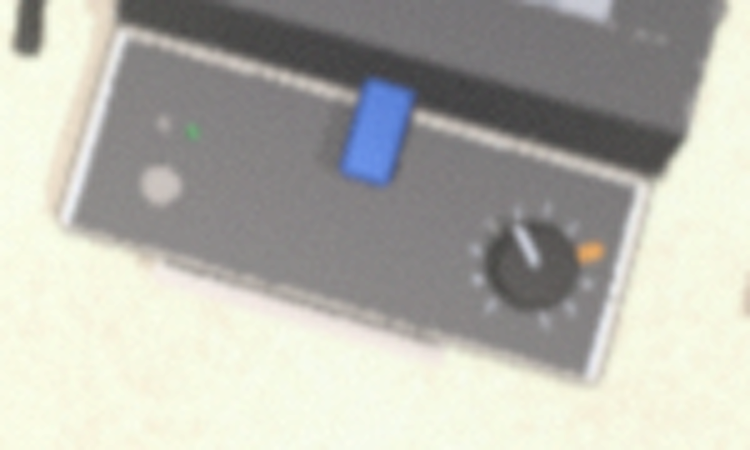

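The crop shows the dial centre at about (531,265). The pointer is towards (520,227), about 39° ccw of the printer's x, so the dial is at ~1.94 rad. The orange mark at (590,252) is ~99° clockwise of that. Fitted printer centre is (0.589,-0.065), yaw -15°, which puts the dial at (0.470,-0.122).

I'll move above the dial with yaw about 38°, turned so the swing is symmetric about the cover. I'll grip the knob near its top so the gripper body clears the cover.

>>> arm_command --fingers '[-0.3, -0.3, -0.3, -0.3, -0.3, -0.3, -0.3, -0.3]' --travel '[[0.432, -0.302, 0.03], [0.432, -0.302, 0.03], [0.432, -0.302, 0.03], [0.432, -0.302, 0.03], [0.432, -0.302, 0.03], [0.432, -0.302, 0.03], [0.432, -0.302, 0.03], [0.432, -0.302, 0.03]]' --dr '[[0, 0, -25], [0, 0, -25], [0, 0, -25], [0, 0, -25], [0, 0, -25], [0, 0, -25], [0, 0, -25], [0, 0, -25]]'

```text
time: 0.77
tool_pos: [0.3404, -0.2643, 0.2076]
tool_rot: [-3.142, 0.0, 0.658]
contact_force: [0.6, -0.4, 0.3]
opening: 0.0599
grip_force: 0.0
```

>>> arm_command --fingers '[-0.3, -0.3, -0.3, -0.3, -0.3, -0.3, -0.3]' --travel '[[0.185, -0.033, 0], [0.185, -0.033, 0], [0.185, -0.033, 0], [0.185, -0.033, 0], [0.185, -0.033, 0], [0.185, -0.033, 0], [0.185, -0.033, 0]]' --dr '[[0, 0, 0], [0, 0, 0], [0, 0, 0], [0, 0, 0], [0, 0, 0], [0, 0, 0], [0, 0, 0]]'

```text
time: 1.35
tool_pos: [0.466, -0.1259, 0.2073]
tool_rot: [-3.141, 0.001, 0.661]
contact_force: [-0.2, -0.2, 0.4]
opening: 0.0594
grip_force: 0.0
```

>>> arm_command --fingers '[-0.3, -0.3, -0.3, -0.3, -0.3, -0.3, -0.3]' --travel '[[0.006, -0.001, 0.03], [0.006, -0.001, 0.06], [0.006, -0.001, 0.08], [0.006, -0.001, 0.1], [0.006, -0.001, 0.108], [0.006, -0.001, 0.115], [0.006, -0.001, 0.115]]' --dr '[[0, 0, 0], [0, 0, 0], [0, 0, 0], [0, 0, 0], [0, 0, 0], [0, 0, 0], [0, 0, 0]]'

```text
time: 1.93
tool_pos: [0.4692, -0.123, 0.0921]
tool_rot: [-3.14, 0.001, 0.657]
contact_force: [-0.1, 0.2, -0.6]
opening: 0.0596
grip_force: 0.0
```

Run:
```python
from cell import *
import cv2,numpy as np
s=observe();print(s["tool_pos"],s["tool_rot"],s["contact_force"])
c=read_camera("top");cv2.imwrite("pics/t1.png",0*c["color"])
a=c["color"][230:350,270:430]
d=read_camera("side")["color"][170:290,290:450]
f=lambda a:cv2.convertScaleAbs(cv2.resize(a,None,fx=2.5,fy=2.5,interpolation=cv2.INTER_CUBIC),alpha=1.6)
cv2.imwrite("pics/t1.png",np.hstack([f(a),f(d)]))
```

```text
[ 0.46918915 -0.12301225  0.09209386] [-3.14028095e+00  9.69817202e-04  6.56939182e-01] [-0.06095527  0.16527546 -0.60660912]
```

View pics/t1.png

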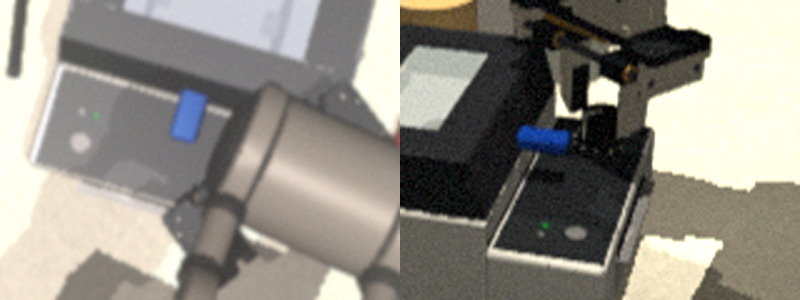

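In the side crop the fingers straddle the knob at about (600,125), with no contact yet. I'll grip it now.

>>> arm_command --fingers '[1, 1, 1, 1, 1, 1]' --travel '[[0, 0, 0], [0, 0, 0], [0, 0, 0], [0, 0, 0], [0, 0, 0], [0, 0, 0]]' --dr '[[0, 0, 0], [0, 0, 0], [0, 0, 0], [0, 0, 0], [0, 0, 0], [0, 0, 0]]' --squeeze 15

```text
time: 2.53
tool_pos: [0.4702, -0.1224, 0.0932]
tool_rot: [3.141, -0.0, 0.658]
contact_force: [0.2, 0.8, 3.7]
opening: 0.0352
grip_force: 15.0
```

>>> arm_command --fingers '[1, 1, 1, 1, 1, 1, 1, 1]' --travel '[[0, 0, 0], [0, 0, 0], [0, 0, 0], [0, 0, 0], [0, 0, 0], [0, 0, 0], [0, 0, 0], [0, 0, 0]]' --dr '[[0, 0, 6], [0, 0, 12], [0, 0, 18], [0, 0, 24], [0, 0, 30], [0, 0, 36], [0, 0, 42], [0, 0, 48]]'

```text
time: 3.2
tool_pos: [0.4705, -0.1234, 0.0932]
tool_rot: [3.14, -0.002, -0.184]
contact_force: [-0.2, -4.5, 2.1]
opening: 0.0354
grip_force: 15.0
```

>>> arm_command --fingers '[1, 1, 1, 1, 1, 1, 1, 1]' --travel '[[0, 0, 0], [0, 0, 0], [0, 0, 0], [0, 0, 0], [0, 0, 0], [0, 0, 0], [0, 0, 0], [0, 0, 0]]' --dr '[[0, 0, 6], [0, 0, 12], [0, 0, 18], [0, 0, 24], [0, 0, 30], [0, 0, 36], [0, 0, 42], [0, 0, 45]]'

```text
time: 3.87
tool_pos: [0.4699, -0.1242, 0.0932]
tool_rot: [3.14, -0.003, -0.97]
contact_force: [-3.6, -7.8, 3.3]
opening: 0.0353
grip_force: 15.0
```

>>> arm_command --fingers '[1, 1, 1]' --travel '[[0, 0, 0], [0, 0, 0], [0, 0, 0]]' --dr '[[0, 0, 4], [0, 0, 6], [0, 0, 6]]'

```text
time: 4.12
tool_pos: [0.4698, -0.1242, 0.0932]
tool_rot: [3.14, -0.003, -1.071]
contact_force: [-3.8, -7.8, 3.3]
opening: 0.0358
grip_force: 15.0
```

>>> arm_command --fingers '[-0.3, -0.3, -0.3, -0.3, -0.3, -0.3, -0.3]' --travel '[[0, 0, 0], [0, 0, 0], [0, 0, 0], [0, 0, 0], [0, 0, -0.03], [0, 0, -0.07], [0, 0, -0.11]]' --dr '[[0, 0, 0], [0, 0, 0], [0, 0, 0], [0, 0, 0], [0, 0, 0], [0, 0, 0], [0, 0, 0]]'

```text
time: 4.7
tool_pos: [0.4691, -0.1218, 0.2033]
tool_rot: [3.14, 0.003, -1.069]
contact_force: [0.6, -0.6, 0.6]
opening: 0.0597
grip_force: 0.0
```

>>> arm_command --fingers '[-0.3, -0.3, -0.3, -0.3, -0.3, -0.3, -0.3, -0.3]' --travel '[[0.084, 0.16, 0], [0.084, 0.16, 0], [0.084, 0.16, 0], [0.084, 0.16, 0], [0.084, 0.16, 0], [0.084, 0.16, 0], [0.084, 0.16, 0], [0.084, 0.16, 0]]' --dr '[[0, 0, -46], [0, 0, -46], [0, 0, -46], [0, 0, -46], [0, 0, -46], [0, 0, -46], [0, 0, -46], [0, 0, -46]]'

```text
time: 5.37
tool_pos: [0.3695, -0.2734, 0.2027]
tool_rot: [-3.141, 0.0, -0.264]
contact_force: [-0.2, -0.1, -1.2]
opening: 0.0596
grip_force: 0.0
```

Run:
```python
from cell import *
from h import *
s=observe();print(s["tool_pos"],s["tool_rot"],s["qpos"])
c=read_camera("top")
b=c["color"].astype(int)
m=(b[...,0]>b[...,2]+50)&(b[...,0]>b[...,1]+30)
p=pts(c,m); p=p[(abs(p[:,1])<.25)&(p[:,2]>.08)&(p[:,2]<.16)&(p[:,0]<.62)]
print(len(p),p.mean(0),p.min(0),p.max(0))
a=c["color"][280:325,345:405]
cv2.imwrite("pics/t2.png",cv2.convertScaleAbs(cv2.resize(a,None,fx=10,fy=10,interpolation=cv2.INTER_CUBIC),alpha=1.5))
```

```text
[ 0.3695028  -0.27337333  0.20267592] [-3.14133456e+00  1.53679467e-04 -2.63702137e-01] [-8.04060979e-01  2.45894077e-01  1.73235083e+00  1.54930136e-04
  1.16361231e+00  1.03037613e+00]
186 [ 0.52634186 -0.05086357  0.11905656] [ 0.50410307 -0.06403211  0.11437481] [ 0.5482125  -0.03785142  0.12352324]
```

View pics/t2.png

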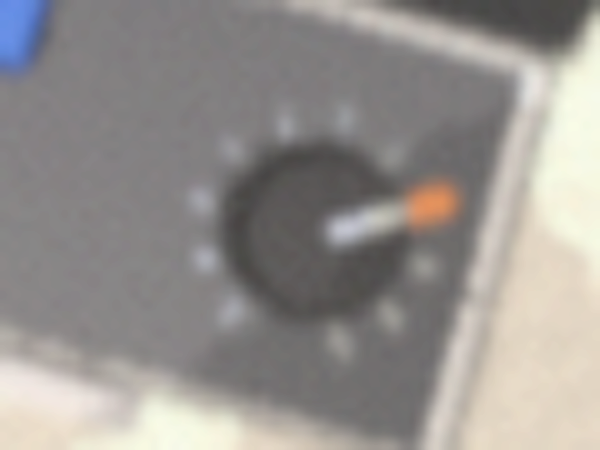

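The pointer, from (335,232) to (405,212), ends on the orange mark at (432,203). The angles agree within about 2°, so the dial is done. Next is the lug, at about (0.519,-0.048,0.112), which puts the hinge at (0.690,-0.094,0.100).

>>> arm_command --fingers '[-0.1, -0.1, -0.1, -0.1, -0.1, -0.1, -0.1, -0.1]' --travel '[[0.0855, -0.257, 0], [0.0855, -0.257, 0], [0.0855, -0.257, 0], [0.0855, -0.257, 0], [0.0855, -0.257, 0], [0.0855, -0.257, 0], [0.0855, -0.257, 0], [0.0855, -0.257, 0]]' --dr '[[0, 0, 0], [0, 0, 0], [0, 0, 0], [0, 0, 0], [0, 0, 0], [0, 0, 0], [0, 0, 0], [0, 0, 0]]'

```text
time: 6.08
tool_pos: [0.522, -0.0431, 0.2025]
tool_rot: [-3.14, -0.0, -0.265]
contact_force: [-0.6, 0.8, -1.5]
opening: 0.0502
grip_force: 0.0
```

>>> arm_command --fingers '[-0.1, -0.1, -0.1, -0.1, -0.1, -0.1, -0.1, -0.1]' --travel '[[0, 0, 0], [0, 0, 0.03], [0, 0, 0.06], [0, 0, 0.08], [0, 0, 0.095], [0, 0, 0.103], [0, 0, 0.109], [0, 0, 0.109]]' --dr '[[0, 0, 0], [0, 0, 0], [0, 0, 0], [0, 0, 0], [0, 0, 0], [0, 0, 0], [0, 0, 0], [0, 0, 0]]'

```text
time: 6.75
tool_pos: [0.5196, -0.0481, 0.0932]
tool_rot: [3.141, 0.001, -0.269]
contact_force: [0.3, 0.5, 0.7]
opening: 0.0502
grip_force: 0.0
```

Run:
```python
from cell import *
import cv2,numpy as np
s=observe();print(s["tool_pos"],s["tool_rot"],s["contact_force"])
a=read_camera("top")["color"][230:350,270:430]
d=read_camera("side")["color"][150:270,250:410]
f=lambda a:cv2.convertScaleAbs(cv2.resize(a,None,fx=2.5,fy=2.5,interpolation=cv2.INTER_CUBIC),alpha=1.6)
cv2.imwrite("pics/t3.png",np.hstack([f(a),f(d)]))
```

```text
[ 0.51958967 -0.04814792  0.09316962] [ 3.14136163e+00  1.36224296e-03 -2.68554342e-01] [0.32236729 0.54571645 0.65040976]
```

View pics/t3.png

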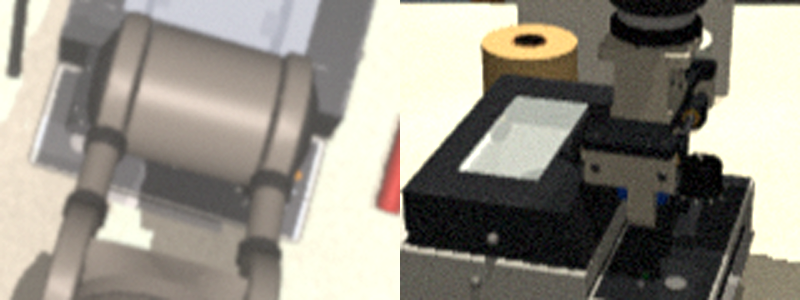

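In the side crop, blue shows on both sides of the near finger at (620,193) and (660,200), so the fingers straddle the lug. I'll close with 20 N.

>>> arm_command --fingers '[1, 1, 1, 1, 1, 1]' --travel '[[0, 0, 0], [0, 0, 0], [0, 0, 0], [0, 0, 0], [0, 0, 0], [0, 0, 0]]' --dr '[[0, 0, 0], [0, 0, 0], [0, 0, 0], [0, 0, 0], [0, 0, 0], [0, 0, 0]]' --squeeze 20

```text
time: 7.35
tool_pos: [0.52, -0.049, 0.0941]
tool_rot: [3.139, -0.0, -0.266]
contact_force: [-2.6, -6.7, 2.1]
opening: 0.024
grip_force: 20.0
```

Run:
```python
from cell import *
import numpy as np
s=observe();print(s["tool_pos"],s["tool_rot"],s["contact_force"])
r=np.hypot(.177,.012);a0=np.arctan2(.012,.177)
for p in [3,6,9,12,15,18,21,24,28,32,36,40,44,48,52,56,59,62,64,66,67,68]:
    a=a0+np.radians(p);print(p,(.177-r*np.cos(a)).round(4),(-(r*np.sin(a)-.012)).round(4))
```

```text
[ 0.52000548 -0.04903195  0.0941158 ] [ 3.13901470e+00 -3.77951437e-04 -2.66328865e-01] [-2.64443173 -6.70947149  2.07425515]
3 0.0009 -0.0092
6 0.0022 -0.0184
9 0.0041 -0.0275
12 0.0064 -0.0365
15 0.0091 -0.0454
18 0.0124 -0.0541
21 0.0161 -0.0626
24 0.0202 -0.071
28 0.0264 -0.0817
32 0.0333 -0.092
36 0.0409 -0.1017
40 0.0491 -0.111
44 0.058 -0.1196
48 0.0675 -0.1276
52 0.0775 -0.1349
56 0.088 -0.1414
59 0.0961 -0.1459
62 0.1045 -0.1499
64 0.1102 -0.1523
66 0.116 -0.1546
67 0.1189 -0.1556
68 0.1218 -0.1566
```

>>> arm_command --fingers '[1, 1, 1, 1, 1, 1, 1, 1]' --travel '[[0.0004, 0.001, -0.0045], [0.0009, 0.001, -0.0092], [0.0022, 0.001, -0.0184], [0.0041, 0.001, -0.0275], [0.0064, 0.001, -0.0365], [0.0091, 0.001, -0.0454], [0.0107, 0.001, -0.0498], [0.0107, 0.001, -0.0498]]' --dr '[[0, 0, 0], [0, 0, 0], [0, 0, 0], [0, 0, 0], [0, 0, 0], [0, 0, 0], [0, 0, 0], [0, 0, 0]]'

```text
time: 8.02
tool_pos: [0.5308, -0.052, 0.1454]
tool_rot: [3.141, -0.002, -0.267]
contact_force: [0.1, -4.9, -2.3]
opening: 0.0239
grip_force: 20.0
```

Run:
```python
from cell import *
import cv2,numpy as np
s=observe();print(s["tool_pos"],s["tool_rot"],s["contact_force"],s["opening"],s["torque"])
d=read_camera("side")["color"][120:300,220:420]
cv2.imwrite("pics/t4.png",cv2.convertScaleAbs(cv2.resize(d,None,fx=3,fy=3,interpolation=cv2.INTER_CUBIC),alpha=1.6))
```

```text
[ 0.53076852 -0.0519968   0.1454308 ] [ 3.14062801e+00 -1.61055160e-03 -2.66756239e-01] [ 0.05883459 -4.92425689 -2.31271121] 0.02386335529219658 [-0.69737295  0.2363269   0.02664624]
```

View pics/t4.png

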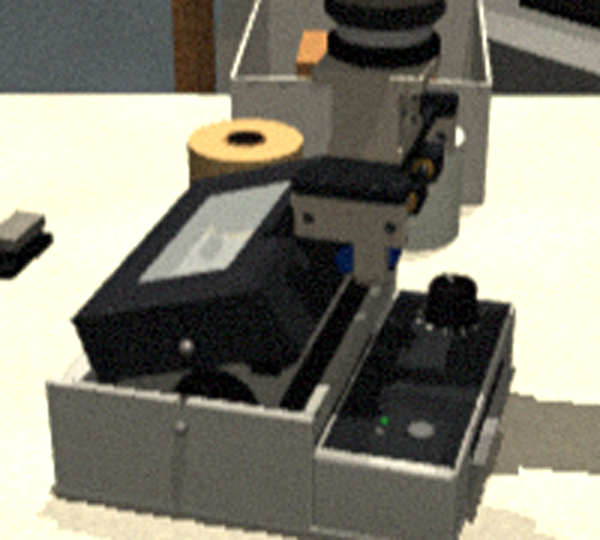

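The cover follows at about 16°, with the lug at (365,262) still in the fingers and low forces. I'll carry on along the arc.

>>> arm_command --fingers '[1, 1, 1, 1, 1, 1, 1, 1]' --travel '[[0.0017, 0.0005, -0.0043], [0.0054, 0.0005, -0.0128], [0.0095, 0.0005, -0.0212], [0.0157, 0.0005, -0.0319], [0.0226, 0.0005, -0.0422], [0.0302, 0.0005, -0.0519], [0.0342, 0.0005, -0.0566], [0.0384, 0.0005, -0.0612]]' --dr '[[0, 0, 0], [0, 0, 0], [0, 0, 0], [0, 0, 0], [0, 0, 0], [0, 0, 0], [0, 0, 0], [0, 0, 0]]'

```text
time: 8.73
tool_pos: [0.5673, -0.062, 0.2057]
tool_rot: [3.141, 0.0, -0.267]
contact_force: [-1.0, -2.0, -4.0]
opening: 0.0238
grip_force: 20.0
```

>>> arm_command --fingers '[1, 1, 1, 1, 1, 1, 1, 1]' --travel '[[0.0067, 0, -0.0065], [0.0136, 0, -0.0127], [0.0209, 0, -0.0185], [0.0284, 0, -0.0239], [0.0363, 0, -0.0289], [0.0443, 0, -0.0334], [0.0498, 0, -0.0363], [0.0498, 0, -0.0363]]' --dr '[[0, 0, 0], [0, 0, 0], [0, 0, 0], [0, 0, 0], [0, 0, 0], [0, 0, 0], [0, 0, 0], [0, 0, 0]]'

```text
time: 9.4
tool_pos: [0.6157, -0.0752, 0.2417]
tool_rot: [-3.142, -0.0, -0.267]
contact_force: [-1.8, -2.2, 1.9]
opening: 0.024
grip_force: 20.0
```

>>> arm_command --fingers '[1, 1, 1, 1, 1, 1, 1, 1]' --travel '[[0.0028, 0, -0.0014], [0.0056, 0, -0.0026], [0.0084, 0, -0.0038], [0.0113, 0, -0.005], [0.0142, 0, -0.0061], [0.0171, 0, -0.0073], [0.02, 0, -0.0083], [0.0229, 0, -0.0093]]' --dr '[[0, 0, 0], [0, 0, 0], [0, 0, 0], [0, 0, 0], [0, 0, 0], [0, 0, 0], [0, 0, 0], [0, 0, 0]]'

```text
time: 10.07
tool_pos: [0.6376, -0.0812, 0.2505]
tool_rot: [3.142, -0.0, -0.267]
contact_force: [-1.4, -1.1, 0.0]
opening: 0.0237
grip_force: 20.0
```

>>> arm_command --fingers '[1, 1, 1, 1, 1, 1]' --travel '[[0, 0, 0], [0, 0, 0], [0, 0, 0], [0, 0, 0], [0, 0, 0], [0, 0, 0]]' --dr '[[0, 0, 0], [0, 0, 0], [0, 0, 0], [0, 0, 0], [0, 0, 0], [0, 0, 0]]'

```text
time: 10.57
tool_pos: [0.6375, -0.0812, 0.2504]
tool_rot: [3.142, -0.001, -0.267]
contact_force: [-1.0, -1.5, 1.5]
opening: 0.0236
grip_force: 20.0
```

Run:
```python
from cell import *
from h import *
s=observe();print(s["tool_pos"],s["tool_rot"],s["contact_force"],s["opening"],s["qvel"].round(3))
y=np.radians(-15);ux=np.array([np.cos(y),np.sin(y)]);uy=np.array([-np.sin(y),np.cos(y)])
H=np.array([.690,-.0938])
g=s["tool_pos"];print("grip rel hinge fwd,up",-(g[:2]-H)@ux,g[2]+.019-.1,"lat",(g[:2]-H)@uy)
out={}
for n in("top","side"):
    c=read_camera(n);np.savez(n+"1.npz",**c);out[n]=c["color"]
    q=allp(c); F=-(q[:,:2]-H)@ux; U=q[:,2]-.1; L=(q[:,:2]-H)@uy
    k=(abs(L)<.125)&(U>.03)&(U<.2)&(abs(F)<.2)
    # histogram in (F,U) excluding gripper centre
    k&=(abs(L)>.1)
    print(n,k.sum(),[(round(F[k&(abs(U-u)<.005)].max(),4),round(F[k&(abs(U-u)<.005)].min(),4)) if (k&(abs(U-u)<.005)).any() else None for u in (.04,.06,.08,.1,.12,.14,.16)])
f=lambda a:cv2.convertScaleAbs(cv2.resize(a,None,fx=2,fy=2,interpolation=cv2.INTER_CUBIC),alpha=1.6)
cv2.imwrite("pics/t5.png",np.hstack([f(out["top"][180:340,260:440]),f(out["side"][100:260,220:420])]))
```

```text
[ 0.63747345 -0.08117734  0.2504282 ] [ 3.14156795e+00 -6.36307581e-04 -2.66873169e-01] [-0.96247432 -1.54880834  1.49328062] 0.02358463099387562 [-0.     0.002 -0.001  0.001  0.001 -0.   ]
grip rel hinge fwd,up 0.05400373720046077 0.16942820494888897 lat -0.0014023140495843156
top 472 [(np.float64(-0.0393), np.float64(-0.0416)), (np.float64(-0.0306), np.float64(-0.0338)), (np.float64(-0.0239), np.float64(-0.0259)), (np.float64(-0.0146), np.float64(-0.0175)), (np.float64(-0.0062), np.float64(-0.0089)), (np.float64(0.0551), np.float64(-0.0004)), None]
side 1245 [(np.float64(0.0156), np.float64(-0.0398)), (np.float64(0.0243), np.float64(-0.0332)), (np.float64(0.0314), np.float64(-0.0245)), (np.float64(0.0399), np.float64(-0.0162)), (np.float64(0.0496), np.float64(-0.0076)), (np.float64(0.0557), np.float64(-0.0009)), None]
```

View pics/t5.png

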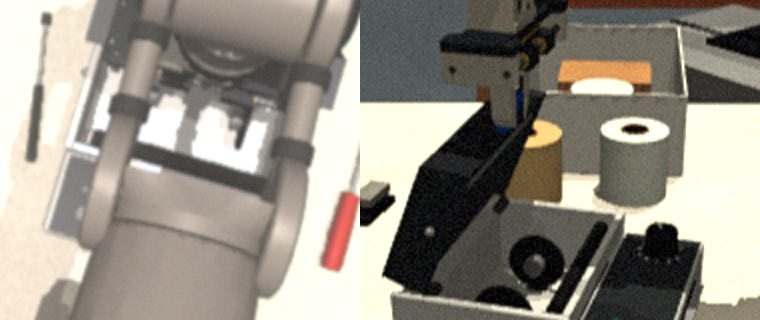

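The side view shows the cover held upright with the lug in the fingers at (507,105). The measured rim and top-surface slope is 21.9° from upright, so the cover is at 68° with near-zero force and standing still. The other items haven't moved.

```bash
python3 -c "
from cell import *
print(hand_in())"
```

```text
the job is handed in; nothing more can be done
None
```

I handed the job in with the heat dial on the orange mark (within about 2°) and the cover held by its blue lug at 68°, its balance point, steady and with almost no force on the gripper; nothing else on the bench was touched.

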